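# Load the vial carrier and lock it in

## Task

Lift the vial carrier out of its parking stand, keeping it upright, set it down on the open loading lane in front of the hood and let go. Then take it again by its handle and push it fully home under the hood, and slide the lock's grip all the way to its end stop so that the bolt stands behind the carrier. Do not drop the carrier or disturb the beaker, the amber bottle and the jar.

Things in the scene. Friction and masses are not known exactly. Their poses are not given: they have to be found in the camera images.
- carrier: Loose white plastic vial carrier, 0.25 to 0.5 kg: block 100 (x) x 56 (y) x 44 (z) mm, eight black vial caps on top (to z = 52 mm), a handle at the -x end. Origin: centre of the block's underside, handle not counted; x points from handle to front (goes in first), z up. Starts upright in the stand: grip it there across its 56 mm, about 34 mm above its underside, and lift straight up.
- carrier_handle (a point): Grip point of the carrier's handle, at x = -92, z = 42 mm in the carrier's frame (same axes): an upright fin 30 (x) x 14 (y) mm, from z = 6 to 58 mm; a neck 14 mm wide, z = 14 to 30 mm, joins it to the block across a 27 mm gap. Grip it across its 14 mm. While in the stand it cannot be gripped.
- stand: Fixed grey parking stand, origin on the table: base plate 200 x 90 x 6 mm; the carrier stands on it, origin over origin, axes alike. Two upright cheeks (x = -114 to -70 mm, 10 mm thick, up to z = 67 mm) flank the carrier's handle with 4 mm to spare each side.
- station: Fixed loading station of a white instrument. Origin on the table under the middle of the hood's front face; x points along the lane into the hood, z up. Lane floor: z = 8 mm, from x = -165 mm to a rubber end stop at x = 80 mm. Lock track at the +y side: x = -45 to -15, y = 46 to 191 mm, 15 mm high. Housing beyond the hood: x = 100 to 250, y = -100 to 140 mm, 85 mm high.
- hood_roof (a point): Centre of the top of the hood, a clear roof on white side walls: station x = 0 to 100 mm, y = +-41 mm, top at z = 71 mm, underside at z = 66 mm. The carrier passes beneath with its caps; there is no room for fingers beside it.
- lane_open (a point): Where the carrier's origin is when set down on the open lane, 10 mm clear of the hood: on the lane's floor, 90 mm before lane_home, station's axes (carrier's axes alike: handle away from the hood). Lane 62 mm wide between its aluminium guides (3 mm play each side); the guides rise 10 mm above the lane's floor, with sloping lead-ins on top, out to y = +-41 mm.
- lane_home (a point): Where the carrier's origin is when fully home (station x = 30, y = 0, z = 8 mm), on the lane's floor; axes as the station's, and as the carrier's when home. The carrier's front then meets the end stop; 20 mm of its block and the whole handle stay outside the hood.
- lock (a joint): Lock slide, in m: 0 = open, 0.05 = end stop (locked). Moves along the station's -y, towards the lane, with about 3 N of friction, and stays where it is left. Starts between 0 and 0.012.
- bolt_tip (a point): Lane-side end of the lock's steel bolt (14 mm wide along station x, -37 to -23 mm; z = 22 to 36 mm); station y = 62 mm when open, 12 mm when locked. Locked, it stands 3 mm behind the block of a carrier that is home, beside its neck; if the carrier is not home the bolt hits its side.
- lock_grip (a point): Centre of the lock's grip, at z = 58 mm, station x = -30, y = 145 mm minus the lock's value: a grey upright fin 14 (station x) x 30 (station y) mm, z = 36 to 78 mm above the table, on a grey sled 26 x 60 mm. Moves with the lock; axes as the station's. Grip it from above across its 14 mm (station's x).
- beaker: Bystander: open glass beaker, 70 mm diameter, 90 mm high, loose; origin under its centre.
- amber: Bystander: amber glass bottle with black cap, 60 mm diameter, 120 mm high, loose; origin under its centre.
- jar: Bystander: white jar with black cap, 56 mm diameter, 70 mm high, loose; origin under its centre.

How it is judged (in metres and radians):
On the way, in this order (a step that is already met when the one before it is completed fails the run):
1. the carrier stands on the open lane between the guides, at least 60 mm short of home, and is let go (x of carrier in the frame of lane_home between -0.16 and -0.06 m and y of carrier in the frame of lane_home between -0.008 and 0.008 m and z of carrier in the frame of lane_home between -0.004 and 0.004 m and angle between carrier's own z axis and vertical below 0.07 rad and contact force between the fingers and carrier below 0.1 N and linear speed of carrier below 0.02 m/s), for 0.2 s.
2. the fingers hold the carrier again, at its handle, before it is home (distance between the grasp point and carrier_handle below 0.04 m and contact force between the fingers and carrier above 2 N and x of carrier in the frame of lane_home below -0.02 m), for 0.1 s.
3. the carrier is fully home against the end stop (within 2.5 mm) (x of carrier in the frame of lane_home between -0.0025 and 0.004 m and y of carrier in the frame of lane_home between -0.005 and 0.005 m and z of carrier in the frame of lane_home between -0.004 and 0.004 m and angle between the x axis of carrier and the x axis of lane_home, either way round below 0.07 rad and angle between carrier's own z axis and vertical below 0.07 rad and linear speed of carrier below 0.02 m/s), for 0.2 s.
4. the lock's grip is at its end stop (within 2.5 mm) with the carrier home (x of carrier in the frame of lane_home between -0.0025 and 0.004 m and y of carrier in the frame of lane_home between -0.005 and 0.005 m and z of carrier in the frame of lane_home between -0.004 and 0.004 m and angle between the x axis of carrier and the x axis of lane_home, either way round below 0.07 rad and angle between carrier's own z axis and vertical below 0.07 rad and value of joint lock above 0.0475 m), for 0.2 s.
At the end, for the whole second after the job is handed in: The carrier stands flat and at rest in the lane, its front within 2.5 mm of the end stop, square to the lane; the lock reads more than 0.0475 m (within 2.5 mm of its end stop) (all of step 4 and linear speed of carrier below 0.02 m/s and contact force between the fingers and carrier below 0.1 N and contact force between the fingers and station below 0.1 N); the robot touches nothing.
It fails at once if the glass beaker is shifted by more than 20 mm or tipped (distance of beaker from where it was at the start of the episode above 0.02 m or angle between beaker's own z axis and vertical above 0.3 rad).
It fails at once if the amber bottle is shifted by more than 20 mm or tipped (distance of amber from where it was at the start of the episode above 0.02 m or angle between amber's own z axis and vertical above 0.3 rad).
It fails at once if the white jar is shifted by more than 20 mm or tipped (distance of jar from where it was at the start of the episode above 0.02 m or angle between jar's own z axis and vertical above 0.3 rad).
It fails at once if the vial carrier is tipped by more than 25 degrees (angle between carrier's own z axis and vertical above 0.44 rad).
It fails at once if the vial carrier is dropped (moves faster than 0.6 m/s with no finger on it) (linear speed of carrier above 0.6 m/s and contact force between the fingers and carrier below 0.1 N).
It also fails if it takes over 61 s, if anything falls off the work surface, if the arm or the gripper's body presses on something with over 40 N, if the wrist force passes 120 N, or if a joint passes its speed limit or range.

## Robot

A 6-joint arm with a two-finger parallel gripper is mounted at the origin on the work surface. World frame = base frame: x ahead of the robot, y to its left, z up, the work surface at z = 0. Lengths are in mm, angles in rad, forces in N, time in s.
With the tool pointing down it reaches from about 300 to 775 mm from the base axis. Payload 14.6 kg.
Tool frame: the origin (TCP) lies midway between the tips of the shut fingers; the grasp point (between the pads) lies behind it (manip.grip_depth is the z of the grasp point in the tool frame, in mm); z points along the fingers, y is the line along which they close (so a half turn about z gives the same grasp; the last joint's range is limited). The gripper opens to 94 mm and grips with 3 to 60 N. Pads are 16 mm wide; open, the fingers measure 119 mm over their backs; the gripper's body (75 mm by 177 mm) begins 78 mm behind the grasp point.
Start: joints at [1.126, 0.3, 1.521, -0, 1.321, -0.067], TCP at [202.879, 511.204, 205.446] pointing down, gripper open.
Joint ranges: [-3.03, 3.03], [-0.79, 2.21], [0.23, 2.52], [-1.04, 4.18], [0, 3.07], [-2.55, 2.55]. Speed limits (rad/s): [2.22, 2.22, 2.57, 3.14, 3.14, 3.14].

## Interface

Orientations are given as [roll, pitch, yaw] about the fixed x, y, z axes, in that order (R = Rz(yaw) Ry(pitch) Rx(roll)).
In Python, from cell import manip, imaging, monitor gives the robot as it stands (manip), with the cameras (imaging) and the readings (monitor).
- The arm moves only by the tool shift_gripper, called after "Call:" in YAML: its name, and indented under it one key for each argument. Schema: {"type":"object","properties":{"deltas":{"type":"array","items":{"type":"number"},"minItems":6,"maxItems":30},"finger_gap":{"type":"number"},"grip_n":{"type":"number"},"only":{"type":"string"},"quiet":{"type":"boolean"},"lines":{"type":"string"}},"required":["deltas"],"additionalProperties":false}. deltas is one flat list of numbers that holds 1 to 5 rows one after another, with no inner brackets; each row has 6 numbers: dx, dy, dz in a scale on which 1.0 is 750 mm, then a rotation vector rx, ry, rz in normalised numbers (1 is pi/2 rad); each row is the pose to reach, as a shift and turn from the pose commanded when the call began, along the tool's axes at that moment; what a row does not reach only later rows make up. A row lasts 1/10 s, in which the tool goes at most 50 mm and 0.15 rad, less where a joint would pass 70% of its speed; a pose out of reach is approached as far as the arm can. finger_gap is the finger opening in mm, set as the call begins (left out keeps the last). The fingers move at their own pace and stop on an object; grip_n is the grip in N (left out, the last holds). Time passes only in rows, so rows that do not move let the fingers close. The tool returns the time, the measured TCP pose, the force, the opening and the grip force at its end. only (a regular expression) keeps the lines of the reply that match it, lines (a string "A,B") keeps lines A to B, and quiet returns only ok. Input that does not fit is refused with a message, and nothing moves.
- monitor.read_state(): the state, without advancing time (a new reading comes with each control period).
- imaging.camera(name): name is "side" or "top" or "wrist"; returns (picture, depth): 384x512x3 uint8, red, green, blue; 384x512 float32, mm along the optical axis (not along the pixel's ray), 0 where there is no reading.
- imaging.camera_info(name): a dict with "K" (3x3 intrinsics, pixels), "rvec" (rotation vector, rad) and "tvec" (3), from world to camera coordinates, as OpenCV has them; the wrist camera has in their place "mount" (4x4, takes a point from camera to tool coordinates, whose origin is the TCP and whose axes are the flange's). Camera axes: x right, y down, z forward; pixel columns grow to the right and rows downward; lengths in mm; the calibration is good to about 2 mm. A picture is of the moment at which its call begins: read the wrist's pose just before it. camera_info takes no time and is no camera call.
- manip.sign_off(): hands the job in; it is judged then, once.
The state is a dict: "clock": time; "joints": joint angles; "qd": joint speeds; "effort": joint torques, N m; "eef_pos": TCP position; "eef_rot": TCP orientation; "wrist_force": force on the tool from outside, world axes, zero at the start; "moment": the same for the moment, N m; "finger_gap": finger opening in mm; "finger_force": force on a finger pad.
Only numpy, scipy, OpenCV 4.12 (cv2) and the standard library are available. Lean on these libraries where they do the work, as an engineer would, in place of code of your own. Each camera call takes 0.05 s, during which the arm holds its last target. There are 200 camera calls.

## Working session

There is one attempt and no reset: what is moved stays moved. The work goes in short steps, Python scripts to look and compute and a tool call to move; the robot and the scene stay as the last step left them, time stands still between calls to the robot, and variables do not carry over. Pictures are saved under pics/ and viewed, at most 10 in all, crops included, and the job is handed in when it is done.

```bash
ls; mkdir -p pics; python3 - <<'E'
from cell import manip, imaging, monitor
import cv2,numpy as np
print(manip.grip_depth, monitor.read_state())
for n in("top","side"):
    p,d=imaging.camera(n); np.savez(f"{n}0.npz",p=p,d=d); cv2.imwrite(f"pics/{n}0.png",p[:,:,::-1]); print(n,imaging.camera_info(n))
print(imaging.camera_info("wrist"))
E
```

```text
cell.py
pics
-18.8 {'clock': 0.0, 'joints': array([ 1.12638885e+00,  3.00479898e-01,  1.52158101e+00,  1.01871689e-05,
        1.32067350e+00, -6.65708686e-02]), 'qd': array([-0.00025446, -0.00033536, -0.00218314, -0.00026782,  0.0006266 ,
       -0.00016312]), 'effort': array([ 5.97305007e-04, -5.31811488e+01, -3.52737236e+01,  7.08424137e-02,
        2.43438041e-02, -7.52624169e-05]), 'eef_pos': array([202.77585682, 510.9799124 , 204.88152912]), 'eef_rot': array([-3.14045409e+00, -8.57968237e-05,  2.76375347e+00]), 'wrist_force': array([-0.16349404,  0.09199877, -0.0968879 ]), 'moment': array([-0.06498052,  0.00514966,  0.02499322]), 'finger_force': 0.0, 'finger_gap': 93.94325349049188}
top {'K': array([[463.63325045,   0.        , 259.69221495],
       [  0.        , 463.63325045, 202.58637713],
       [  0.        ,   0.        ,   1.        ]]), 'rvec': array([ 2.08290662, -2.14549989,  0.16506726]), 'tvec': array([  13.84164868,  529.01728366, 1226.73979969])}
side {'K': array([[362.59398105,   0.        , 257.30019416],
       [  0.        , 362.59398105, 185.58793218],
       [  0.        ,   0.        ,   1.        ]]), 'rvec': array([ 0.3308319 , -2.88699465,  0.98323276]), 'tvec': array([524.34860653, 130.31320611, 915.08237916])}
{'K': array([[308.07225437,   0.        , 255.61913365],
       [  0.        , 308.07225437, 195.1280883 ],
       [  0.        ,   0.        ,   1.        ]]), 'mount': array([[ 1.25458440e-03, -9.64524516e-01, -2.63990310e-01,
         7.75553397e+01],
       [ 9.99998718e-01,  9.47459337e-04,  1.29071037e-03,
         5.73762165e-02],
       [-9.94801706e-04, -2.63991591e-01,  9.64524468e-01,
        -1.79466544e+02],
       [ 0.00000000e+00,  0.00000000e+00,  0.00000000e+00,
         1.00000000e+00]])}
```

View pics/top0.png

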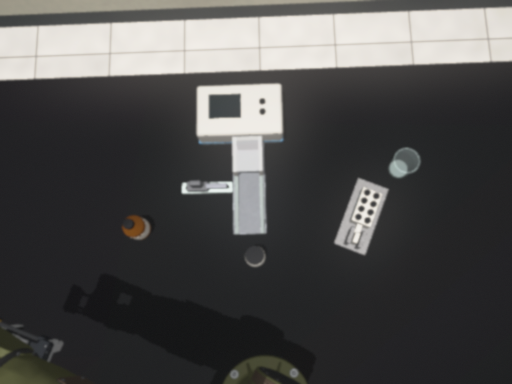

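View pics/side0.png

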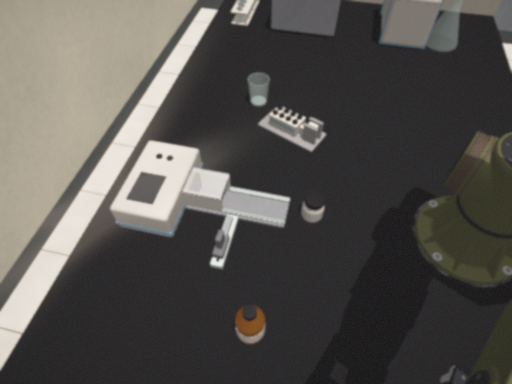

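Top: the stand and carrier are at about (363,213), and the handle end is at (353,238). The hood is at (248,155), the lane end at (250,234), the lock grip at (208,186), the jar at (255,256), the beaker at (404,162) and the amber bottle at (136,227). The side view agrees: carrier (296,125), lane (255,205), lock (221,240).

```bash
cat > h.py <<'E'
import numpy as np, cv2
from scipy.spatial.transform import Rotation as R
from cell import manip, imaging, monitor
def world(d,K,A,t):   # A,t: camera->world
    v,u=np.mgrid[:d.shape[0],:d.shape[1]]
    c=np.stack([(u-K[0,2])/K[0,0]*d,(v-K[1,2])/K[1,1]*d,d],-1)
    return c@A.T+t
def fixed(n):
    i=imaging.camera_info(n);A=cv2.Rodrigues(i["rvec"])[0].T
    return i["K"],A,-A@i["tvec"]
def wristcam(pos,rot):
    i=imaging.camera_info("wrist");Rt=R.from_euler("xyz",rot).as_matrix();M=i["mount"]
    return i["K"],Rt@M[:3,:3],Rt@M[:3,3]+pos
def proj(P,K,A,t):
    c=(np.atleast_2d(P)-t)@A; return c[:,:2]/c[:,2:]*[K[0,0],K[1,1]]+K[:2,2]
def ray(uv,K,A,t):
    return t, A@np.array([(uv[0]-K[0,2])/K[0,0],(uv[1]-K[1,2])/K[1,1],1])
E
python3 - <<'E'
from h import *
for n in("top","side"):
    z=np.load(n+"0.npz");W=world(z["d"],*fixed(n));W[z["d"]==0]=np.nan
    print(n,"table z",np.nanmedian(W[...,2]))
    pts={"top":dict(carr=(367,207),han=(355,236),standc=(345,245),hood=(248,155),laneend=(250,232),lane=(250,200),housing=(240,90),lock=(208,186),jar=(255,255),beaker=(404,162),amber=(133,223)),
     "side":dict(carr=(290,120),han=(313,128),hood=(207,188),lane=(260,205),lock=(221,240),jar=(314,197),amber=(250,315),beaker=(259,90))}[n]
    for k,(u,v) in pts.items(): print(k,W[v,u].round())
    hgt=W[...,2]; L=cv2.connectedComponentsWithStats(((hgt>4)&(W[...,0]>200)).astype(np.uint8))
    for i,s in enumerate(L[2]):
        if 30<s[4]<9000: 
            m=L[1]==i; print(s,np.nanmin(W[m],0).round(),np.nanmax(W[m],0).round())
E
```

```text
top table z -1.3987437999710437
carr [ 507. -294.   51.]
han [ 428. -254.   62.]
standc [ 410. -235.    4.]
hood [658.  26.  74.]
laneend [453.  29.   9.]
lane [546.  27.   4.]
housing [846.  44.  82.]
lock [582. 141.  41.]
jar [384.  14.  75.]
beaker [ 644. -420.   -3.]
amber [474. 329. 112.]
[ 182   84  102  151 8325] [448. -74.   4.] [902. 220.  94.]
[388 148  32  30 606] [ 591. -441.    4.] [ 683. -364.   95.]
[ 334  178   54   76 1879] [ 386. -363.    4.] [ 599. -205.   71.]
[122 213  28  27 533] [442. 311.   4.] [518. 371. 124.]
[245 246  21  22 339] [356. -12.   5.] [411.  42.  76.]
[   0  318   58   40 1132] [200. 381.   4.] [251. 717. 545.]
side table z -0.6766283339140386
carr [ 499. -271.   51.]
han [ 426. -235.   68.]
hood [659.  47.  69.]
lane [525.  27.   9.]
lock [580. 185.  74.]
jar [390.  14.  70.]
amber [471. 349. 119.]
beaker [ 618. -367.   71.]
[   0    0   76   67 2556] [1601. -899.    4.] [1618. -369.  177.]
[231   0  28  25 419] [  783. -1083.     4.] [ 855. -862.   96.]
[ 271    0   70   36 2126] [  417. -1082.     4.] [ 696. -838.  154.]
[379   0  24  44 634] [  200. -1109.     5.] [ 238. -832.  184.]
[248  73  22  33 578] [ 592. -434.    5.] [ 661. -362.   93.]
[ 259  105   67   46 1506] [ 387. -353.    4.] [ 598. -204.   69.]
[302 191  23  31 576] [360.  -8.   4.] [415.  46.  73.]
[ 465  300   47   84 2070] [206. 391. 445.] [252. 478. 521.]
[235 304  30  40 961] [444. 312.   5.] [503. 373. 123.]
[441 365  21  19 275] [200. 419. 303.] [210. 441. 347.]
```

```bash
cat >> h.py <<'E'
def goto(x,y,z,yaw):  # prints shift along the tool's axes
    s=monitor.read_state();Rt=R.from_euler("xyz",s["eef_rot"])
    d=Rt.inv().apply(np.array([x,y,z])-s["eef_pos"]);r=(Rt.inv()*R.from_euler("xyz",[np.pi,0,yaw])).as_rotvec()
    print("t",round(s["clock"],2),"at",s["eef_pos"].round(1),"rot",s["eef_rot"].round(3),"d",d.round(1),"r",r.round(3),"gap",round(s["finger_gap"],1))
def shot(name):
    s=monitor.read_state();p,d=imaging.camera("wrist")
    np.savez(name+".npz",p=p,d=d,pos=s["eef_pos"],rot=s["eef_rot"]);cv2.imwrite(f"pics/{name}.png",p[:,:,::-1])
def load(name):
    z=np.load(name+".npz");c=wristcam(z["pos"],z["rot"]);W=world(z["d"],*c);W[z["d"]==0]=np.nan
    return z["p"],W,c
E
python3 -c "
from h import *
goto(470,30,205,np.pi)"
```

```text
t 0.1 at [202.8 511.  204.9] rot [-3.141 -0.     2.764] d [-4.258e+02 -3.485e+02  3.000e-01] r [-0.001 -0.    -0.378] gap 93.8
```

The manual's scale: shifts go in shares of 750 mm and turns go in shares of pi/2 rad. Converting my numbers, -188 mm / 750 = -0.2507, -154 mm / 750 = -0.2053, -0.17 rad / 1.5708 = -0.1082.

Call:
shift_gripper:
  deltas: [-0.0467,-0.0373,0,0,0,-0.0191,-0.0987,-0.08,0,0,0,-0.0382,-0.1493,-0.1227,0,0,0,-0.0637,-0.2,-0.164,0,0,0,-0.0828,-0.2507,-0.2053,0,0,0,-0.1082]

```text
clock: 0.6
eef_pos: [321.2, 296.9, 205.3]
eef_rot: [-3.142, -0.0, 2.935]
wrist_force: [1.0, 0.2, -1.0]
finger_gap: 94.1
finger_force: 0.0
```

Call:
shift_gripper:
  deltas: [-0.0507,-0.0413,0,0,0,-0.0255,-0.1013,-0.0827,0,0,0,-0.0509,-0.152,-0.124,0,0,0,-0.0764,-0.2027,-0.1653,0,0,0,-0.1019,-0.2533,-0.2067,0,0,0,-0.1324]

```text
clock: 1.1
eef_pos: [475.6, 106.0, 205.4]
eef_rot: [3.142, -0.0, -3.14]
wrist_force: [0.2, 1.3, -0.4]
finger_gap: 93.9
finger_force: 0.0
```

Call:
shift_gripper:
  deltas: [-0.04,-0.0333,0,0,0,0,-0.064,-0.0533,0,0,0,0,-0.064,-0.0533,0,0,0,0,-0.064,-0.0533,0,0,0,0]

```text
clock: 1.5
eef_pos: [522.3, 67.9, 204.9]
eef_rot: [3.142, -0.001, 3.141]
wrist_force: [-0.3, -0.3, 0.3]
finger_gap: 94.1
finger_force: 0.0
```

```bash
python3 -c "
from h import *
goto(470,30,205,np.pi); shot('w1')"
```

```text
t 1.5 at [522.3  67.9 204.9] rot [ 3.142e+00 -1.000e-03  3.141e+00] d [ 52.3 -38.   -0. ] r [ 0.    -0.001 -0.   ] gap 94.1
```

View pics/w1.png

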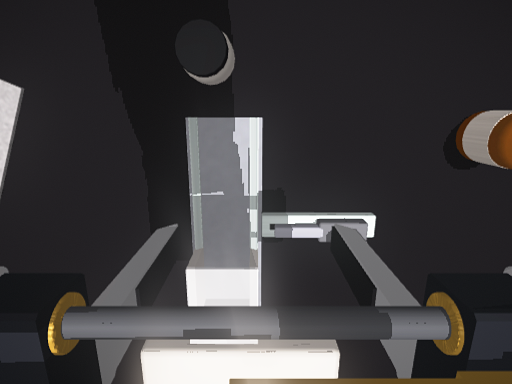

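The wrist view shows the lane from (186,117) to (262,250), the hood below (188–260, 250–305), the lock track at (262–375, 213–238) with its grip fin at about (300,231), and the jar at the top (205,50).

```bash
cat >> h.py <<'E'
def yedges(W,x0,x1,y0,y1,zlo,zhi,step=10):
    # per x-slice: extreme y of the points in a height band
    m=(W[...,0]>x0)&(W[...,0]<x1)&(W[...,1]>y0)&(W[...,1]<y1)&(W[...,2]>zlo)&(W[...,2]<zhi);P=W[m]
    o=[]
    for a in np.arange(x0,x1,step):
        q=P[(P[:,0]>=a)&(P[:,0]<a+step)]
        if len(q)>5:o.append([a+step/2,q[:,1].min(),q[:,1].max(),np.median(q[:,2])])
    return np.array(o),P
E
python3 - <<'E'
from h import *
p,W,c=load("w1")
tab=W[(abs(W[...,0]-480)<40)&(abs(W[...,1]-130)<40)];print("table z",np.nanmedian(tab[:,2]),np.nanstd(tab[:,2]))
o,P=yedges(W,455,610,-60,90,10,24);print(o.round(1))
f1=np.polyfit(o[1:-1,0],o[1:-1,1],1);f2=np.polyfit(o[1:-1,0],o[1:-1,2],1);print(f1,f2)
o,P=yedges(W,440,600,0,60,4,13);print("floor",np.median(P[:,2]),"xmin",np.sort(P[:,0])[:40:8])
o,Q=yedges(W,590,720,-60,110,60,80);print("hood",o.round(1),np.sort(Q[:,0])[:60:10])
o,T=yedges(W,540,620,80,260,8,24,6);print("track",o.round(1),np.percentile(T[:,0],[1,50,99]),np.median(T[:,2]))
o,G=yedges(W,540,620,80,260,55,85,6);print("grip",len(G),G.min(0),G.max(0),np.median(G,0))
for v in(190,): 
  pass
E
```

```text
table z 316.1444920411595 127.53101935396344
[[460.  -10.6  71.5  17.2]
 [470.   -9.7  75.1  17.4]
 [480.  -10.5  72.8  17.6]
 [490.   -9.2  74.   17.2]
 [500.  -10.6  70.4  17.5]
 [510.   -9.2  70.4  17.4]
 [520.   -9.9  70.4  17.5]
 [530.  -10.7  70.5  17.3]
 [540.   -9.8  70.5  17. ]
 [550.  -10.8  70.5  17.1]
 [560.   -9.5  70.5  17.4]
 [570.  -10.7  89.8  16.2]
 [580.  -11.   89.7  16.1]
 [590.   -9.7  89.8  15.8]
 [600.  -10.9  90.   15.8]
 [610.   -9.   70.6  17.5]]
[-5.91243023e-03 -7.00668872e+00] [ 0.14444878 -0.54673763]
floor 8.312419954097777 xmin [452.91943538 452.96132459 452.97381602 452.98822194 452.99628501]
hood [[615.  -11.2  70.4  70.5]
 [625.  -10.7  70.3  71.3]
 [635.  -11.2  70.4  71.4]
 [645.  -10.6  70.4  71.3]
 [655.  -11.2  70.4  71.3]
 [665.  -10.1  70.4  71.2]
 [715.  -59.9 109.9  72.9]] [616.06018477 616.56286073 616.67051621 616.74606897 616.88676034
 616.95299749]
track [[573.   80.6 220.3  14.8]
 [579.   80.6 220.7  15.4]
 [585.   80.7 219.8  15.7]
 [591.   80.8 220.8  15.4]
 [597.   80.8 220.5  15.5]
 [603.   80.9 220.5  15.3]] [572.14722574 575.94314758 600.52717223] 15.187858400926729
grip 8 [580.71714368 187.21613308  55.35392844] [581.69726183 188.67132876  76.52205898] [581.12988713 187.90127381  64.57160698]
```

Lane centre y ≈ 30.0, station yaw ≈ 0, origin ≈ (617, 30), floor 8.3, guides 17.5, roof 71.3 and track 15. These match the given sizes. Next is the carrier.

Converted, -210 mm / 750 = -0.28, -165 mm / 750 = -0.22, 0.45 rad / 1.5708 = 0.2865.

Call:
shift_gripper:
  deltas: [0.008,-0.0467,0,0,0,0.0573,0.0133,-0.1,0,0,0,0.1146,0.0187,-0.16,0,0,0,0.1719,0.024,-0.22,0,0,0,0.2292,0.0293,-0.28,0,0,0,0.2865]

```text
clock: 2.05
eef_pos: [500.1, -142.5, 205.9]
eef_rot: [3.141, 0.001, 2.69]
wrist_force: [1.9, 0.5, 0.7]
finger_gap: 93.7
finger_force: 0.0
```

```bash
python3 -c "
from h import *
goto(485,-275,205,2.69)"
```

```text
t 2.05 at [ 500.1 -142.5  205.9] rot [3.141e+00 1.000e-03 2.690e+00] d [ -44.2 -125.8    0.9] r [ 0.     0.001 -0.   ] gap 93.7
```

Converted, -126 mm / 750 = -0.168, -90 mm / 750 = -0.12.

Call:
shift_gripper:
  deltas: [-0.0213,-0.0613,0,0,0,0,-0.04,-0.12,0,0,0,0,-0.0587,-0.168,0,0,0,0,-0.0587,-0.168,0,0,0,0,-0.0587,-0.168,0,0,0,0]

```text
clock: 2.55
eef_pos: [485.5, -274.0, 205.4]
eef_rot: [3.141, -0.0, 2.692]
wrist_force: [0.2, 0.3, 0.2]
finger_gap: 93.9
finger_force: 0.0
```

```bash
python3 - <<'E'
from h import *
goto(485,-275,205,2.69); shot('w2')
p,W,c=load("w2")
m=(np.hypot(W[...,0]-490,W[...,1]+285)<160)
for lo,hi,n in((3,12,"plate"),(40,47,"blocktop"),(50,56,"caps"),(55.5,61,"fin"),(63,72,"cheeks")):
    P=W[m&(W[...,2]>lo)&(W[...,2]<hi)];P=P[(P[:,1]<-150)]
    print(n,len(P),np.median(P[:,2]) if len(P) else 0,[np.round(x,3) for x in cv2.minAreaRect(P[:,:2].astype(np.float32))])
E
```

```text
t 2.55 at [ 485.5 -274.   205.4] rot [ 3.141 -0.     2.692] d [-0.  -1.1  0.4] r [ 0.    -0.     0.002] gap 93.9
plate 5229 6.313208177990589 [array([ 507.732, -306.04 ]), array([204.405, 263.371]), np.float64(50.987)]
blocktop 178 43.74352155158766 [array([ 522.001, -303.011]), array([ 70.952, 240.768]), np.float64(53.053)]
caps 1616 50.69978085205031 [array([ 525.715, -303.658]), array([ 73.177, 231.74 ]), np.float64(53.138)]
fin 1580 58.22439567615828 [array([ 518.013, -300.801]), array([ 62.723, 235.536]), np.float64(54.818)]
cheeks 1201 66.83889984189267 [array([ 427.304, -256.882]), array([42.016, 43.785]), np.float64(66.611)]
```

View pics/w2.png

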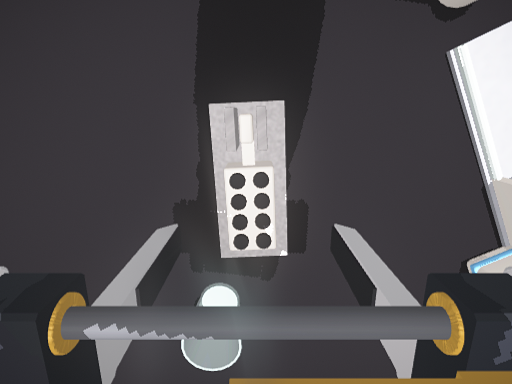

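The wrist view shows the plate at (209–287, 100–257), the block at (226–274, 167–250) and the handle between its cheeks at (246,130). The beaker is at (213,330). I'll fit the carrier within the tight window.

```bash
cat >> h.py <<'E'
def rects(W,win,bands):
    u0,v0,u1,v1=win;S=W[v0:v1,u0:u1].reshape(-1,3)
    for n,(lo,hi) in bands.items():
        P=S[(S[:,2]>lo)&(S[:,2]<hi)]
        if len(P)<10: print(n,len(P));continue
        (cx,cy),(w,h),a=cv2.minAreaRect(P[:,:2].astype(np.float32));a=np.deg2rad(a)
        print(n,len(P),"z",np.median(P[:,2]).round(1),"c",round(cx,1),round(cy,1),"size",round(w,1),round(h,1),"ang",round(a,4),round(a-np.pi/2,4))
E
python3 - <<'E'
from h import *
p,W,c=load("w2")
rects(W,(203,94,293,264),dict(plate=(3,9),all=(3,80),block=(35,47),blockcaps=(35,55),cheeks=(63,72)))
rects(W,(222,160,280,256),dict(block=(41,48),bc=(41,56)))
# brightness-based block top: white pixels, ray to z=50 (block top = 6+44)
g=p[...].min(-1)
for n,(win,th) in dict(block=((221,162,280,254),205),).items():
    u0,v0,u1,v1=win;m=(g[v0:v1,u0:u1]>th).astype(np.uint8)
    vv,uu=np.nonzero(m);r=cv2.minAreaRect(np.stack([uu+u0,vv+v0],-1).astype(np.float32));print(len(uu),r,np.percentile(g[v0:v1,u0:u1],[10,50,90]))
    bx=cv2.boxPoints(r);Q=[]
    for q in bx:
        t,d=ray(q,*c);Q.append((t+d*(50-t[2])/d[2])[:2])
    Q=np.array(Q);print(Q.round(1),Q.mean(0),np.linalg.norm(np.diff(Q,axis=0),axis=1))
E
```

```text
plate 5111 z 6.3 c 499.3 -287.0 size 92.1 212.5 ang 1.1781 -0.3926
all 11013 z 36.9 c 499.3 -287.0 size 92.1 212.5 ang 1.1781 -0.3926
block 395 z 36.7 c 472.7 -276.1 size 56.1 141.0 ang 1.1658 -0.405
blockcaps 2877 z 50.1 c 482.7 -280.4 size 56.1 162.8 ang 1.1658 -0.405
cheeks 1201 z 66.8 c 427.3 -256.9 size 42.0 43.8 ang 1.1626 -0.4082
block 97 z 46.7 c 503.4 -289.2 size 56.1 81.7 ang 1.1677 -0.4031
bc 2544 z 50.2 c 511.7 -292.8 size 56.1 99.8 ang 1.1664 -0.4044
2254 ((247.45001220703125, 205.84999084472656), (87.98991394042969, 53.24828338623047), 88.26429748535156) [ 69. 191. 242.]
[[ 448.  -299.3]
 [ 471.7 -246. ]
 [ 568.1 -287.3]
 [ 542.6 -345. ]] [ 507.56293782 -294.39318956] [ 58.30184153 104.86473674  63.08468204]
```

Carrier: centre (511.7, −292.8), yaw −0.405, block top at 50.2 (6+44 expected), size 56.1 × 99.8. The cheeks agree with this to 0.4 mm. I'll approach the grasp 8 mm towards the handle, near the centre of mass.

```bash
python3 -c "
from h import *
goto(504.4,-289.6,21.2,2.7366)"
```

```text
t 2.6 at [ 485.7 -273.4  205.6] rot [ 3.141 -0.     2.693] d [-23.9  -6.5 184.3] r [ 0.    -0.    -0.044] gap 94.0
```

Converted, 105 mm / 750 = 0.14, 90 mm / 750 = 0.12, -0.044 rad / 1.5708 = -0.028.

Call:
shift_gripper:
  deltas: [-0.016,-0.004,0.0333,0,0,-0.0127,-0.032,-0.0087,0.08,0,0,-0.028,-0.032,-0.0087,0.12,0,0,-0.028,-0.032,-0.0087,0.14,0,0,-0.028,-0.032,-0.0087,0.14,0,0,-0.028]

```text
clock: 3.1
eef_pos: [504.1, -289.3, 99.1]
eef_rot: [3.141, -0.003, 2.737]
wrist_force: [-0.1, 0.2, 1.1]
finger_gap: 94.0
finger_force: 0.0
```

```bash
python3 -c "
from h import *
goto(504.4,-289.6,21.2,2.7366);shot('w3');p,W,c=load('w3')
i=cv2.imread('pics/w3.png')
W[np.isnan(W)]=-99
m=(W[...,2]>35)&(W[...,2]<56)&(np.hypot(W[...,0]-511,W[...,1]+293)<75)
ul=(W[...,:2]-[511.7,-292.8])@np.array([[np.cos(-.405),-np.sin(-.405)],[np.sin(-.405),np.cos(-.405)]])
m&=(abs(ul[...,0])<56)&(abs(ul[...,1])<36)
a=ul[m];print(len(a),np.percentile(a,[.5,99.5],axis=0),np.median(W[m][:,2]))
"
```

```text
t 3.1 at [ 504.1 -289.3   99.1] rot [ 3.141e+00 -3.000e-03  2.737e+00] d [-0.6 -0.2 77.9] r [ 0.001 -0.003  0.001] gap 94.0
5383 [[-54.90542412 -27.80034831]
 [ 48.79911601  27.63943632]] 50.16695731070314
```

The second, lower view confirms it: centred to 0.1 mm across, and block top at 50.2. Descending and gripping.

Converted, 78 mm / 750 = 0.104, 72 mm / 750 = 0.096.

Call:
shift_gripper:
  deltas: [0,0,0.04,0,0,0,0,0,0.0733,0,0,0,0,0,0.096,0,0,0,0,0,0.104,0,0,0,0,0,0.104,0,0,0]

```text
clock: 3.65
eef_pos: [504.9, -291.1, 23.5]
eef_rot: [-3.141, 0.001, 2.736]
wrist_force: [-0.5, -0.3, 0.8]
finger_gap: 93.4
finger_force: 0.0
```

Call:
shift_gripper:
  deltas: [0,0,0,0,0,0,0,0,0,0,0,0,0,0,0,0,0,0,0,0,0,0,0,0,0,0,0,0,0,0]
  finger_gap: 40
  grip_n: 25

```text
clock: 4.15
eef_pos: [504.5, -291.0, 22.7]
eef_rot: [3.142, 0.0, 2.736]
wrist_force: [4.9, 7.8, 2.6]
finger_gap: 57.5
finger_force: 4.4
```

Call:
shift_gripper:
  deltas: [0,0,0,0,0,0,0,0,0,0,0,0,0,0,0,0,0,0]

```text
clock: 4.45
eef_pos: [504.5, -291.0, 22.7]
eef_rot: [3.141, 0.0, 2.736]
wrist_force: [0.4, 2.7, 4.8]
finger_gap: 55.8
finger_force: 25.0
```

```bash
python3 -c "
from h import *
goto(504.4,-289.6,21.2,2.7366)"
```

```text
t 4.45 at [ 504.5 -291.    22.7] rot [3.141 0.    2.736] d [0.7 1.2 1.5] r [ 0.     0.    -0.001] gap 55.8
```

Gripped at 55.8 mm and 25 N. Lifting straight up.

Converted, -54 mm / 750 = -0.072, -41 mm / 750 = -0.0547.

Call:
shift_gripper:
  deltas: [0,0,-0.0067,0,0,0,0,0,-0.02,0,0,0,0,0,-0.0373,0,0,0,0,0,-0.0547,0,0,0,0,0,-0.072,0,0,0]

```text
clock: 4.95
eef_pos: [504.5, -291.1, 78.0]
eef_rot: [-3.141, 0.001, 2.736]
wrist_force: [0.3, 0.9, -4.5]
finger_gap: 56.1
finger_force: 25.0
```

Call:
shift_gripper:
  deltas: [0,0,-0.0187,0,0,0,0,0,-0.0373,0,0,0,0,0,-0.056,0,0,0,0,0,-0.0667,0,0,0,0,0,-0.0667,0,0,0]

```text
clock: 5.45
eef_pos: [504.9, -291.3, 127.8]
eef_rot: [-3.141, 0.002, 2.736]
wrist_force: [-0.2, 0.7, -5.0]
finger_gap: 55.8
finger_force: 25.0
```

```bash
python3 - <<'E'
from h import *
goto(544,30,127,np.pi); shot('w4')
s=monitor.read_state();print(s["wrist_force"],s["finger_force"],s["moment"])
p,W,c=load('w4');W[np.isnan(W)]=-99
Rt=R.from_euler("xyz",s["eef_rot"]).as_matrix();T=(W-s["eef_pos"])@Rt  # tool frame
m=(abs(T[...,0])<120)&(abs(T[...,1])<45)&(T[...,2]>-40)&(T[...,2]<30)
P=T[m];print(len(P))
for x0 in range(-60,130,10):
    q=P[(P[:,0]>=x0)&(P[:,0]<x0+10)]
    if len(q)>10: print(x0+5,len(q),q[:,1].min().round(1),q[:,1].max().round(1),np.percentile(q[:,2],[5,50,95]).round(1))
E
```

```text
t 5.45 at [ 504.9 -291.3  127.8] rot [-3.141e+00  2.000e-03  2.736e+00] d [ 90.9 310.7   0.5] r [-0.001  0.002 -0.406] gap 55.8
[-0.11738321 -0.26143688 -4.50254768] 24.99769628047943 [-0.00913064  0.03078397  0.01975772]
16988
-55 311 -27.6 27.8 [-37.  -28.8 -27.5]
-45 365 -20.7 21.1 [-37.6 -36.7 -36. ]
-25 847 -27.7 28.3 [-37.2 -29.3 -27.4]
-15 2137 -27.8 28.2 [-37.2 -32.1 -27.9]
-5 1337 -27.9 28.4 [-37.2 -29.  -27.6]
5 2928 -39.8 40.2 [-37.8 -33.7 -14.8]
15 2036 -38.7 39.4 [-36.8 -28.8 -27.2]
25 1815 -27.8 28.2 [-37.4 -36.  -27.7]
35 2365 -27.9 28.2 [-37.2 -29.1 -27.6]
45 1880 -27.0 27.1 [-28.3 -15.7   6. ]
55 471 -6.7 6.9 [-15.6 -14.6 -13.6]
65 406 -7.0 6.8 [-15.8 -14.6 -13.5]
75 16 -6.8 7.0 [-39.9 -39.5 -38.8]
85 28 -7.1 6.9 [-40.  -39.5 -38.7]
95 43 -7.1 6.7 [-40.  -39.6 -38.8]
```

View pics/w4.png

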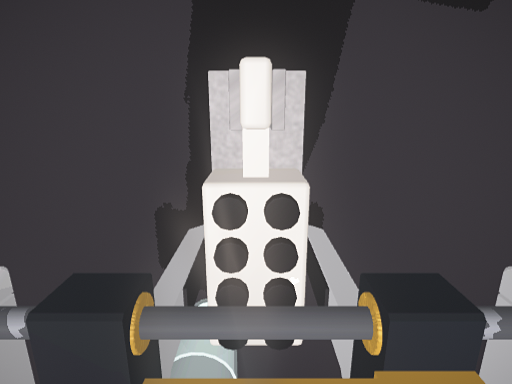

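The carrier hangs level and centred: 0.2 mm off across, fin at (256,93), block at (204–308, 180–345). Its underside is 16.7 mm below the TCP and its origin 7.3 mm ahead. Carrying it to above the open lane.

Converted, 166 mm / 750 = 0.2213, 126 mm / 750 = 0.168, -0.24 rad / 1.5708 = -0.1528.

Call:
shift_gripper:
  deltas: [0.0053,0.0213,0,0,0,-0.0127,0.0173,0.0613,0,0,0,-0.0382,0.032,0.1147,0,0,0,-0.0764,0.0467,0.168,0,0,0,-0.1146,0.0613,0.2213,0,0,0,-0.1528]

```text
clock: 6.0
eef_pos: [527.2, -118.0, 125.7]
eef_rot: [3.141, -0.001, 2.979]
wrist_force: [1.2, 0.2, -4.9]
finger_gap: 56.0
finger_force: 25.0
```

```bash
python3 -c "
from h import *
goto(548,29.8,128,np.pi)"
```

```text
t 6.0 at [ 527.2 -118.   125.7] rot [ 3.141e+00 -1.000e-03  2.979e+00] d [  3.4 149.2  -2.2] r [ 0.    -0.001 -0.163] gap 56.0
```

Converted, 146 mm / 750 = 0.1947, 138 mm / 750 = 0.184, -0.163 rad / 1.5708 = -0.1038.

Call:
shift_gripper:
  deltas: [0.0013,0.0533,0,0,0,-0.0318,0.0027,0.1067,0,0,0,-0.0637,0.004,0.1533,0,0,0,-0.0891,0.0045,0.184,0,0,0,-0.1038,0.0045,0.1947,0,0,0,-0.1038]

```text
clock: 6.5
eef_pos: [547.9, 26.9, 125.7]
eef_rot: [3.141, -0.001, -3.141]
wrist_force: [-0.4, -0.4, -4.0]
finger_gap: 55.7
finger_force: 25.0
```

Call:
shift_gripper:
  deltas: [0,0,0,0,0,0,0,0,0,0,0,0]

```text
clock: 6.7
eef_pos: [548.1, 23.6, 126.1]
eef_rot: [-3.141, -0.001, 3.138]
wrist_force: [-0.1, -0.5, -4.9]
finger_gap: 55.8
finger_force: 25.0
```

```bash
python3 - <<'E'
from h import *
goto(548,29.8,24.7,np.pi); shot('w5')
p,W,c=load('w5')
o,P=yedges(W,455,610,-60,76,10,24);print(o.round(1))
o,P=yedges(W,440,600,0,60,4,13);print("floor",np.median(P[:,2]),"xmin",np.sort(P[:,0])[:40:8])
E
```

```text
t 6.7 at [548.1  23.6 126.1] rot [-3.141e+00 -1.000e-03  3.138e+00] d [1.000e-01 6.200e+00 1.014e+02] r [-0.    -0.001 -0.003] gap 55.8
[[460.  -10.6  71.   17.1]
 [470.  -10.6  74.9  17.4]
 [480.  -10.4  70.5  17.5]
 [490.  -10.7  72.7  17. ]
 [500.  -12.4  70.3  17.6]
 [510.  -10.3  71.3  17.4]
 [520.  -10.8  74.   17.4]
 [530.   66.4  73.6  18.6]]
floor 8.36940835295843 xmin [452.16712308 452.27153494 452.32660221 452.37657765 453.05400106]
```

View pics/w5.png

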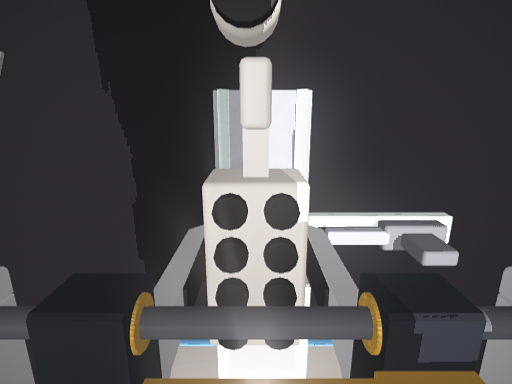

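The wrist view shows the carrier over the lane (215–312, 90 onward), the bolt at (355,236), the lock fin at (430,248) and the jar beyond at (245,20). The lane centre again reads y = 29.9. I'll shift 6 mm and lower, and measure the lock fin from this picture.

Converted, 75 mm / 750 = 0.1, 6.2 mm / 750 = 0.0083, -0.003 rad / 1.5708 = -0.0019.

Call:
shift_gripper:
  deltas: [0,0.004,0.0067,0,0,0,0,0.0083,0.0267,0,0,-0.0019,0,0.0083,0.0533,0,0,-0.0019,0,0.0083,0.08,0,0,-0.0019,0,0.0083,0.1,0,0,-0.0019]

```text
clock: 7.25
eef_pos: [547.9, 29.8, 49.9]
eef_rot: [-3.142, -0.001, 3.141]
wrist_force: [0.2, 0.8, -4.3]
finger_gap: 56.1
finger_force: 25.0
```

Call:
shift_gripper:
  deltas: [0,0,0.0053,0,0,0,0,0,0.0133,0,0,0,0,0,0.0187,0,0,0,0,0,0.0187,0,0,0]

```text
clock: 7.65
eef_pos: [548.4, 30.3, 37.4]
eef_rot: [-3.142, -0.0, -3.142]
wrist_force: [0.9, 0.4, -3.9]
finger_gap: 56.2
finger_force: 25.0
```

```bash
python3 - <<'E'
from h import *
goto(548,29.8,24.7,np.pi)
p,W,c=load('w5');W[np.isnan(W)]=-99
rects(W,(375,200,475,280),dict(fintop=(68,84),fin=(40,84),sled=(20,39)))
rects(W,(320,222,392,250),dict(bolt=(28,42)))
E
```

```text
t 7.65 at [548.4  30.3  37.4] rot [-3.142 -0.    -3.142] d [ 0.4 -0.5 12.7] r [-0. -0.  0.] gap 56.2
fintop 766 z 77.8 c 586.7 174.1 size 13.9 30.5 ang 0.0014 -1.5694
fin 1383 z 70.7 c 586.9 174.1 size 30.6 14.3 ang 1.5653 -0.0055
sled 1407 z 35.9 c 586.2 170.3 size 26.2 68.1 ang 0.0157 -1.5551
bolt 1130 z 36.1 c 588.9 123.4 size 24.7 62.7 ang 0.1082 -1.4626
```

The fin is at (586.8, 174.1) with its top at 77.8, which fits origin x ≈ 616.8 and a lock value of about 1 mm. Lowering the rest.

Converted, 12 mm / 750 = 0.016, 10.5 mm / 750 = 0.014.

Call:
shift_gripper:
  deltas: [0,0,0.0053,0,0,0,0,0,0.0107,0,0,0,0,0,0.014,0,0,0,0,0,0.016,0,0,0,0,0,0.016,0,0,0]

```text
clock: 8.15
eef_pos: [548.4, 30.4, 25.2]
eef_rot: [3.142, -0.0, -3.141]
wrist_force: [-0.3, 0.1, -4.2]
finger_gap: 55.7
finger_force: 25.0
```

Call:
shift_gripper:
  deltas: [0,0,0.0007,0,0,0,0,0,0.0013,0,0,0,0,0,0.0013,0,0,0]

```text
clock: 8.45
eef_pos: [548.6, 30.4, 24.7]
eef_rot: [-3.142, 0.0, -3.141]
wrist_force: [-1.0, -0.2, -2.6]
finger_gap: 55.7
finger_force: 25.0
```

Contact is starting, so I'll go slightly further and then open.

Converted, 0.8 mm / 750 = 0.0011, 0.5 mm / 750 = 0.0007.

Call:
shift_gripper:
  deltas: [0,0,0.0007,0,0,0,0,0,0.0011,0,0,0,0,0,0.0011,0,0,0]

```text
clock: 8.75
eef_pos: [548.6, 30.4, 24.7]
eef_rot: [-3.142, 0.001, -3.141]
wrist_force: [-6.6, 0.1, 8.8]
finger_gap: 56.2
finger_force: 25.0
```

Call:
shift_gripper:
  deltas: [0,0,0,0,0,0,0,0,0,0,0,0,0,0,0,0,0,0,0,0,0,0,0,0,0,0,0,0,0,0]
  finger_gap: 84

```text
clock: 9.25
eef_pos: [548.5, 30.4, 23.6]
eef_rot: [3.142, 0.0, -3.141]
wrist_force: [0.2, -0.2, -0.3]
finger_gap: 83.9
finger_force: 0.0
```

Call:
shift_gripper:
  deltas: [0,0,-0.0133,0,0,0,0,0,-0.0467,0,0,0,0,0,-0.0867,0,0,0,0,0,-0.1133,0,0,0,0,0,-0.1133,0,0,0]

```text
clock: 9.75
eef_pos: [549.8, 30.4, 112.1]
eef_rot: [-3.142, 0.005, -3.141]
wrist_force: [0.7, -0.6, 0.3]
finger_gap: 84.2
finger_force: 0.0
```

```bash
python3 - <<'E'
from h import *
goto(548,29.8,24.7,np.pi); shot('w6')
p,W,c=load('w6');W[np.isnan(W)]=-99
V=W.reshape(-1,3)
def rr(n,x0,x1,y0,y1,lo,hi):
    P=V[(V[:,0]>x0)&(V[:,0]<x1)&(V[:,1]>y0)&(V[:,1]<y1)&(V[:,2]>lo)&(V[:,2]<hi)]
    print(n,len(P),np.median(P[:,2]).round(1),P.min(0).round(1),P.max(0).round(1),[np.round(x,2) for x in cv2.minAreaRect(P[:,:2].astype(np.float32))])
rr("block+caps",495,612,-5,65,44,64)
rr("fin",430,490,5,55,60,72)
rr("neck",482,502,5,55,30,45)
E
```

```text
t 9.75 at [549.8  30.4 112.1] rot [-3.142  0.005 -3.141] d [ 2.3 -0.6 87.4] r [-0.     0.005  0.   ] gap 84.2
block+caps 7760 52.9 [506.1   2.8  44. ] [605.3  59.1  62.6] [array([555.64,  31.  ]), array([99.19, 56.14]), np.float64(0.22)]
fin 866 66.0 [449.4  24.1  62.3] [479.1  37.7  68.4] [array([464.28,  30.95]), array([13.63, 29.66]), np.float64(89.66)]
neck 439 38.3 [482.2  24.   36.3] [501.4  37.8  40.4] [array([491.8 ,  30.91]), array([13.79, 19.23]), np.float64(89.76)]
```

The carrier stands in the lane at (555.8, 31.0), square to 0.004 rad, block top 52.9 and fin top 66 at (464.3, 30.9). These are the expected heights. Now the handle.

Converted, 85.5 mm / 750 = 0.114, 60 mm / 750 = 0.08.

Call:
shift_gripper:
  deltas: [0.0333,0.0004,0,0,0,0,0.08,0.0008,0,0,0,0,0.114,0.0008,0,0,0,0,0.114,0.0008,0,0,0,0,0.114,0.0008,0,0,0,0]
  finger_gap: 60

```text
clock: 10.3
eef_pos: [463.0, 31.0, 108.3]
eef_rot: [3.142, -0.0, -3.141]
wrist_force: [-0.2, -0.1, 0.1]
finger_gap: 60.0
finger_force: 0.0
```

```bash
python3 -c "
from h import *
goto(464.3,31,31.5,np.pi)"
```

```text
t 10.3 at [463.   31.  108.3] rot [ 3.142 -0.    -3.141] d [-1.3  0.  76.8] r [ 0. -0.  0.] gap 60.0
```

Converted, 76 mm / 750 = 0.1013, 65 mm / 750 = 0.0867.

Call:
shift_gripper:
  deltas: [-0.0013,0,0.0267,0,0,0,-0.0013,0,0.06,0,0,0,-0.0013,0,0.0867,0,0,0,-0.0013,0,0.1013,0,0,0,-0.0013,0,0.1013,0,0,0]

```text
clock: 10.8
eef_pos: [463.7, 31.0, 31.3]
eef_rot: [3.142, -0.003, -3.141]
wrist_force: [-0.1, -0.6, -0.7]
finger_gap: 60.0
finger_force: 0.0
```

Call:
shift_gripper:
  deltas: [0,0,0,0,0,0,0,0,0,0,0,0,0,0,0,0,0,0,0,0,0,0,0,0,0,0,0,0,0,0]
  finger_gap: 5
  grip_n: 15

```text
clock: 11.3
eef_pos: [464.1, 31.0, 33.0]
eef_rot: [-3.142, 0.001, -3.141]
wrist_force: [0.3, 0.2, 0.4]
finger_gap: 23.4
finger_force: 0.0
```

Call:
shift_gripper:
  deltas: [0,0,0,0,0,0,0,0,0,0,0,0,0,0,0,0,0,0]

```text
clock: 11.6
eef_pos: [464.0, 31.0, 32.8]
eef_rot: [-3.142, 0.0, -3.141]
wrist_force: [-1.3, -1.0, 3.7]
finger_gap: 13.6
finger_force: 15.0
```

Gripped at 13.6 mm. Pushing in, slowing near the end.

Converted, -60 mm / 750 = -0.08, -46 mm / 750 = -0.0613.

Call:
shift_gripper:
  deltas: [-0.0067,-0.0003,0,0,0,0,-0.024,-0.0007,0,0,0,0,-0.0427,-0.0011,0,0,0,0,-0.0613,-0.0011,0,0,0,0,-0.08,-0.0011,0,0,0,0]
  grip_n: 25

```text
clock: 12.1
eef_pos: [523.5, 30.3, 32.7]
eef_rot: [3.142, -0.003, -3.141]
wrist_force: [-10.0, -0.6, 11.0]
finger_gap: 13.9
finger_force: 25.0
```

Call:
shift_gripper:
  deltas: [-0.0133,0,0,0,0,0,-0.0213,0,0,0,0,0,-0.0267,0,0,0,0,0,-0.0307,0,0,0,0,0,-0.0333,0,0,0,0,0]

```text
clock: 12.6
eef_pos: [548.2, 30.3, 32.7]
eef_rot: [3.142, -0.002, -3.141]
wrist_force: [-8.9, 0.0, 9.5]
finger_gap: 13.8
finger_force: 25.0
```

Converted, -4 mm / 750 = -0.0053, -3 mm / 750 = -0.004.

Call:
shift_gripper:
  deltas: [-0.0013,0,0,0,0,0,-0.0027,0,0,0,0,0,-0.004,0,0,0,0,0,-0.0053,0,0,0,0,0]

```text
clock: 13.0
eef_pos: [552.1, 30.3, 32.7]
eef_rot: [3.142, -0.002, -3.141]
wrist_force: [-8.5, 0.2, 8.4]
finger_gap: 13.6
finger_force: 25.0
```

Converted, -2 mm / 750 = -0.0027, -1.5 mm / 750 = -0.002.

Call:
shift_gripper:
  deltas: [-0.0013,0,0,0,0,0,-0.002,0,0,0,0,0,-0.0027,0,0,0,0,0,-0.0027,0,0,0,0,0]

```text
clock: 13.4
eef_pos: [554.2, 30.3, 32.7]
eef_rot: [3.142, -0.002, -3.141]
wrist_force: [-8.1, -0.1, 7.0]
finger_gap: 13.7
finger_force: 25.0
```

Call:
shift_gripper:
  deltas: [-0.0007,0,0,0,0,0,-0.0013,0,0,0,0,0,-0.002,0,0,0,0,0,-0.002,0,0,0,0,0]

```text
clock: 13.8
eef_pos: [554.9, 30.3, 32.7]
eef_rot: [-3.142, -0.004, -3.141]
wrist_force: [-14.4, 0.0, 12.6]
finger_gap: 13.8
finger_force: 25.0
```

Force is rising at x ≈ 555, which is the predicted home position. Pressing a little more to confirm the stop.

Converted, -1 mm / 750 = -0.0013, -0.5 mm / 750 = -0.0007.

Call:
shift_gripper:
  deltas: [-0.0007,0,0,0,0,0,-0.0013,0,0,0,0,0,-0.0013,0,0,0,0,0,-0.0013,0,0,0,0,0]

```text
clock: 14.2
eef_pos: [555.2, 30.3, 32.6]
eef_rot: [-3.142, -0.006, -3.141]
wrist_force: [-20.3, -0.3, 16.0]
finger_gap: 14.3
finger_force: 25.0
```

It is against the stop. Relaxing the push, releasing, retreating up and looking.

Converted, 1.5 mm / 750 = 0.002, 1 mm / 750 = 0.0013.

Call:
shift_gripper:
  deltas: [0.0013,0,0,0,0,0,0.002,0,0,0,0,0,0.002,0,0,0,0,0]

```text
clock: 14.5
eef_pos: [555.2, 30.3, 32.6]
eef_rot: [3.141, -0.002, -3.141]
wrist_force: [-6.7, 0.2, 6.6]
finger_gap: 14.0
finger_force: 25.0
```

Call:
shift_gripper:
  deltas: [0,0,0,0,0,0,0,0,0,0,0,0,0,0,0,0,0,0,0,0,0,0,0,0]
  finger_gap: 50

```text
clock: 14.9
eef_pos: [556.0, 30.2, 32.6]
eef_rot: [-3.142, 0.0, -3.141]
wrist_force: [-0.9, 0.1, 0.2]
finger_gap: 42.3
finger_force: 0.0
```

Call:
shift_gripper:
  deltas: [0,0,-0.02,0,0,0,0,0,-0.0667,0,0,0,0,0,-0.12,0,0,0,0,0,-0.1667,0,0,0,0,0,-0.1667,0,0,0]

```text
clock: 15.4
eef_pos: [558.0, 30.2, 163.8]
eef_rot: [-3.141, 0.009, -3.141]
wrist_force: [-0.4, -0.2, -0.6]
finger_gap: 50.0
finger_force: 0.0
```

```bash
python3 - <<'E'
from h import *
goto(586.8,174,39.2,np.pi/2); shot('w7')
p,W,c=load('w7');W[np.isnan(W)]=-99
V=W.reshape(-1,3)
def rr(n,x0,x1,y0,y1,lo,hi):
    P=V[(V[:,0]>x0)&(V[:,0]<x1)&(V[:,1]>y0)&(V[:,1]<y1)&(V[:,2]>lo)&(V[:,2]<hi)]
    print(n,len(P),*([np.median(P[:,2]).round(1),P.min(0).round(1),P.max(0).round(1)] if len(P)>9 else []),[np.round(x,2) for x in cv2.minAreaRect(P[:,:2].astype(np.float32))])
rr("carrfin",520,590,5,55,60,72)
rr("blockback",590,617,-5,65,44,56)
rr("lockfin",560,610,130,215,70,84)
E
```

```text
t 15.4 at [558.   30.2 163.8] rot [-3.141  0.009 -3.141] d [-27.8 143.8 124.8] r [0.007 0.007 1.571] gap 50.0
carrfin 455 66.0 [539.9  24.7  60. ] [569.6  37.9  68.1] [array([554.76,  31.3 ]), array([13.2 , 29.78]), np.float64(89.76)]
blockback 784 52.0 [596.3  -4.4  44. ] [617.   64.4  55.9] [array([606.64,  30.03]), array([68.76, 20.63]), np.float64(89.97)]
lockfin 546 77.9 [579.8 159.1  70. ] [594.3 188.6  80.5] [array([586.68, 173.8 ]), array([14.45, 29.57]), np.float64(2.05)]
```

View pics/w7.png

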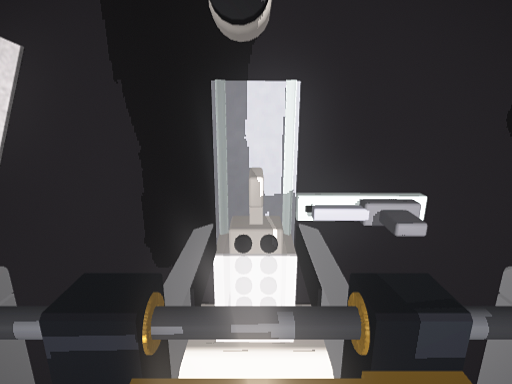

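The carrier fin is at x = 554.8, exactly the home value, and square. The lock fin is unchanged at (586.7, 174). In the picture the fin is at (404,218) and the bolt at (340,212), and the block's back is at row 235 outside the hood. Now the lock grip.

The manual's scale: shifts go in shares of 750 mm and turns go in shares of pi/2 rad. Converting my numbers, 135 mm / 750 = 0.18, 110 mm / 750 = 0.1467, 0.7 rad / 1.5708 = 0.4456.

Call:
shift_gripper:
  deltas: [-0.0053,0.0267,0,0,0,0.0891,-0.0133,0.0667,0,0,0,0.1783,-0.0213,0.1067,0,0,0,0.2674,-0.0293,0.1467,0,0,0,0.3565,-0.0373,0.18,0,0,0,0.4456]
  finger_gap: 44

```text
clock: 15.95
eef_pos: [583.5, 166.7, 156.9]
eef_rot: [-3.14, -0.001, 2.436]
wrist_force: [-0.9, -0.5, 0.2]
finger_gap: 44.1
finger_force: 0.0
```

Call:
shift_gripper:
  deltas: [0,0,0,0,0,0.0891,0,0,0,0,0,0.1783,0,0,0,0,0,0.2674,0,0,0,0,0,0.3565,0,0,0,0,0,0.4456]

```text
clock: 16.45
eef_pos: [583.5, 165.1, 156.8]
eef_rot: [-3.14, 0.0, 1.736]
wrist_force: [-0.2, 0.9, -1.0]
finger_gap: 43.9
finger_force: 0.0
```

```bash
python3 -c "
from h import *
goto(586.8,174,41.5,np.pi/2)"
```

```text
t 16.45 at [583.5 165.1 156.8] rot [-3.14   0.     1.736] d [  8.2   4.9 115.3] r [-0.002  0.     0.165] gap 43.9
```

Converted, 60 mm / 750 = 0.08, 55 mm / 750 = 0.0733, 0.165 rad / 1.5708 = 0.105.

Call:
shift_gripper:
  deltas: [0.0053,0.004,0.0267,0,0,0.0509,0.0109,0.0065,0.0533,0,0,0.105,0.0109,0.0065,0.0733,0,0,0.105,0.0109,0.0065,0.08,0,0,0.105,0.0109,0.0065,0.08,0,0,0.105]

```text
clock: 16.95
eef_pos: [587.0, 173.9, 97.0]
eef_rot: [-3.14, 0.0, 1.579]
wrist_force: [-0.0, -0.1, -0.1]
finger_gap: 44.0
finger_force: 0.0
```

```bash
python3 - <<'E'
from h import *
goto(586.8,174,41.5,np.pi/2); shot('w8')
p,W,c=load('w8');W[np.isnan(W)]=-99
V=W.reshape(-1,3)
P=V[(V[:,0]>568)&(V[:,0]<606)&(V[:,1]>130)&(V[:,1]<215)&(V[:,2]>70)&(V[:,2]<82)]
print(len(P),P.min(0),P.max(0),cv2.minAreaRect(P[:,:2].astype(np.float32)))
E
```

```text
t 16.95 at [587.  173.9  97. ] rot [-3.14   0.     1.579] d [ 0.1 -0.1 55.5] r [-0.001  0.     0.008] gap 44.0
846 [580.37902719 159.9137411   70.11432465] [594.29056942 189.60545726  80.38512944] ((587.371337890625, 174.762939453125), (13.911114692687988, 29.677217483520508), 0.17970556020736694)
```

View pics/w8.png

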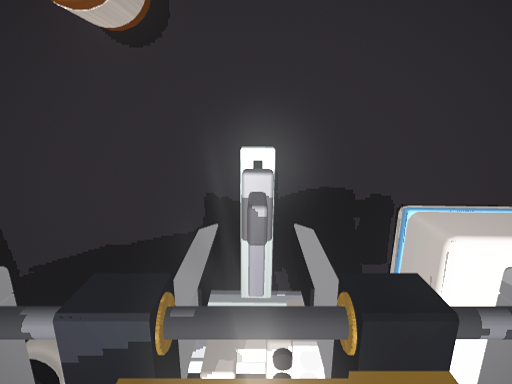

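The fin (257,215) lies centred between the fingers, and the measurement agrees at (587.4, 174.8). Descending and gripping.

Converted, 55 mm / 750 = 0.0733, 50 mm / 750 = 0.0667.

Call:
shift_gripper:
  deltas: [0.0007,0,0.024,0,0,0,0.0007,0,0.048,0,0,0,0.0007,0,0.0667,0,0,0,0.0007,0,0.0733,0,0,0,0.0007,0,0.0733,0,0,0]

```text
clock: 17.5
eef_pos: [587.3, 174.6, 42.5]
eef_rot: [-3.141, 0.0, 1.577]
wrist_force: [-0.2, -1.0, -0.1]
finger_gap: 44.1
finger_force: 0.0
```

Call:
shift_gripper:
  deltas: [0,0,0,0,0,0,0,0,0,0,0,0,0,0,0,0,0,0,0,0,0,0,0,0,0,0,0,0,0,0]
  finger_gap: 5
  grip_n: 20

```text
clock: 18.0
eef_pos: [587.9, 174.7, 43.0]
eef_rot: [3.14, -0.0, 1.576]
wrist_force: [3.6, -0.7, 1.0]
finger_gap: 13.8
finger_force: 20.0
```

Call:
shift_gripper:
  deltas: [0,0,0,0,0,0,0,0,0,0,0,0]

```text
clock: 18.2
eef_pos: [587.9, 174.7, 43.0]
eef_rot: [3.14, -0.0, 1.577]
wrist_force: [5.1, 0.7, 0.5]
finger_gap: 14.1
finger_force: 20.0
```

Converted, -42 mm / 750 = -0.056, -35 mm / 750 = -0.0467.

Call:
shift_gripper:
  deltas: [-0.0053,0,0,0,0,0,-0.0187,0,0,0,0,0,-0.0333,0,0,0,0,0,-0.0467,0,0,0,0,0,-0.056,0,0,0,0,0]

```text
clock: 18.7
eef_pos: [587.7, 132.2, 43.0]
eef_rot: [3.141, -0.0, 1.577]
wrist_force: [1.6, 3.4, 3.7]
finger_gap: 14.1
finger_force: 20.0
```

Call:
shift_gripper:
  deltas: [-0.0027,0,0,0,0,0,-0.0053,0,0,0,0,0,-0.0067,0,0,0,0,0,-0.008,0,0,0,0,0,-0.008,0,0,0,0,0]

```text
clock: 19.2
eef_pos: [587.8, 126.8, 43.0]
eef_rot: [3.141, -0.0, 1.577]
wrist_force: [1.6, 1.5, 6.5]
finger_gap: 13.5
finger_force: 20.0
```

Converted, -2 mm / 750 = -0.0027, -1.5 mm / 750 = -0.002.

Call:
shift_gripper:
  deltas: [-0.0013,0,0,0,0,0,-0.002,0,0,0,0,0,-0.0027,0,0,0,0,0,-0.0027,0,0,0,0,0]

```text
clock: 19.6
eef_pos: [587.8, 125.2, 43.0]
eef_rot: [3.141, -0.0, 1.577]
wrist_force: [-0.2, 3.9, 6.6]
finger_gap: 14.2
finger_force: 20.0
```

Call:
shift_gripper:
  deltas: [-0.0007,0,0,0,0,0,-0.0013,0,0,0,0,0,-0.002,0,0,0,0,0,-0.002,0,0,0,0,0]

```text
clock: 20.0
eef_pos: [587.7, 125.0, 43.0]
eef_rot: [3.141, -0.002, 1.578]
wrist_force: [1.9, 13.6, 4.0]
finger_gap: 13.9
finger_force: 20.0
```

The end stop is felt: 13.6 N, no further motion, 49.7 mm travelled. Relaxing, releasing and retreating.

Converted, 0.8 mm / 750 = 0.0011.

Call:
shift_gripper:
  deltas: [0.0011,0,0,0,0,0,0.0011,0,0,0,0,0]

```text
clock: 20.2
eef_pos: [587.8, 125.1, 43.0]
eef_rot: [3.141, -0.001, 1.577]
wrist_force: [2.2, 8.3, 5.0]
finger_gap: 13.9
finger_force: 20.0
```

Call:
shift_gripper:
  deltas: [0,0,0,0,0,0,0,0,0,0,0,0,0,0,0,0,0,0,0,0,0,0,0,0]
  finger_gap: 44

```text
clock: 20.6
eef_pos: [587.4, 123.7, 42.4]
eef_rot: [-3.141, 0.0, 1.577]
wrist_force: [-0.3, 0.1, 0.6]
finger_gap: 42.2
finger_force: 0.0
```

Call:
shift_gripper:
  deltas: [0,0,-0.02,0,0,0,0,0,-0.06,0,0,0,0,0,-0.1133,0,0,0,0,0,-0.16,0,0,0,0,0,-0.16,0,0,0]

```text
clock: 21.1
eef_pos: [589.6, 124.2, 169.1]
eef_rot: [3.133, -0.001, 1.577]
wrist_force: [-0.2, 0.0, -0.2]
finger_gap: 43.9
finger_force: 0.0
```

Call:
shift_gripper:
  deltas: [0.04,0,-0.0267,0,0,0,0.0933,0,-0.04,0,0,0,0.1067,0,-0.04,0,0,0,0.1067,0,-0.04,0,0,0,0.1067,0,-0.04,0,0,0]

```text
clock: 21.6
eef_pos: [586.9, 203.1, 192.0]
eef_rot: [-3.14, 0.001, 1.577]
wrist_force: [0.5, -0.9, -0.5]
finger_gap: 43.9
finger_force: 0.0
```

```bash
python3 - <<'E'
from h import *
goto(586.8,174,41.5,np.pi/2); shot('w9')
T=imaging.camera("top");cv2.imwrite("pics/top9.png",cv2.resize(T[0][60:280,100:440,::-1],None,fx=2,fy=2))
def rr(n,V,x0,x1,y0,y1,lo,hi):
    P=V[(V[:,0]>x0)&(V[:,0]<x1)&(V[:,1]>y0)&(V[:,1]<y1)&(V[:,2]>lo)&(V[:,2]<hi)]
    print(n,len(P),*([np.median(P[:,2]).round(1),P.min(0).round(1),P.max(0).round(1)] if len(P)>9 else []))
p,W,c=load('w9')
for V in (W.reshape(-1,3),world(T[1],*fixed("top")).reshape(-1,3)):
    rr("carrfin",V,520,575,5,55,60,72);rr("lockfin",V,565,606,95,215,72,84)
E
```

```text
t 21.6 at [586.9 203.1 192. ] rot [-3.140e+00  1.000e-03  1.577e+00] d [-2.900e+01 -1.000e-01  1.505e+02] r [-0.001  0.001  0.006] gap 43.9
carrfin 0
lockfin 341 77.8 [580.8 111.2  72.1] [593.7 140.4  80.3]
carrfin 43 65.6 [539.7  26.   60.1] [565.8  37.4  70.2]
lockfin 50 77.1 [579.3 111.8  72.2] [591.3 139.6  82. ]
```

View pics/w9.png

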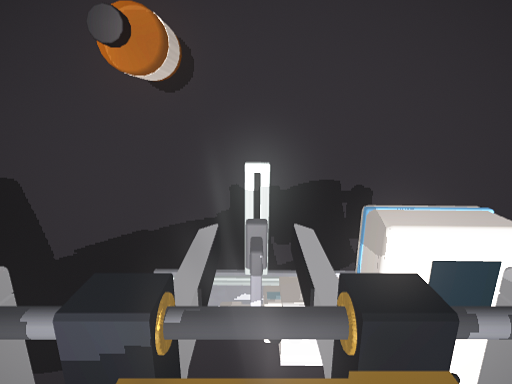

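The lock fin now spans y = 111–140, centre ≈ 125, so it travelled 49–50 mm to its stop. The picture shows the sled at the lane end of the track (256,250) and the amber bottle undisturbed. The top camera puts the carrier fin's back edge at 539.7, unchanged from home (539.9). Handing in.

Call:
shift_gripper:
  deltas: [0,0,0,0,0,0,0,0,0,0,0,0,0,0,0,0,0,0]

```text
clock: 22.0
eef_pos: [587.2, 203.5, 192.6]
eef_rot: [-3.142, 0.0, 1.576]
wrist_force: [0.1, 0.6, 0.2]
finger_gap: 43.7
finger_force: 0.0
```

```bash
python3 -c "
from cell import manip, imaging, monitor
print(manip.sign_off())"
```

```text
the job is handed in; nothing more can be done
None
```

The carrier is home against the end stop, the lock is at its end stop with the bolt behind the carrier, and the job was handed in at 22 s; sign-off gave no verdict.

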